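# Cross-pin the grip spigot in its coupling block

### The job

Turn the steel bushing in the coupling block by its upright tab until its cross-hole lines up with the holes in the block's sides. Then take the pin with the longer shank from its rest and pass it through block and bushing, fully home until its handle's shoulder meets the block, and let go. Leave the short pin in its rest and the other things on the bench where they are.

Things in the scene. Friction and masses are not known exactly. Their poses are not given: they have to be found in the camera images.
- block: dark steel coupling block, 60 x 60 mm, from 20 to 82 mm above the bench, on a round aluminium foot (96 mm across, 20 mm high), fixed to the bench. Origin on the bench under its centre, z up. A level hole of 15 mm diameter runs through it along its y axis and is open on both sides (y = -30 and +30 mm); either side may be used.
- cross (a point): the middle of the block: where the cross-hole's axis, 58 mm above the bench, meets the bushing's upright axis. Axes as the block's.
- bushing (a joint): turn of the steel bushing in the block about its upright axis, rad, counterclockwise from above positive. At 0 or at plus or minus pi its 15 mm cross-hole lines up with the block's hole. It turns freely several turns either way against light friction (about 0.04 N m) and stays where it is left.
- tab (a point): centre of the bushing's upright flat tab, 105 mm above the bench: 44 mm wide (this point's x), 14 mm thick (its y), from 88 to 123 mm above the bench, on a 45 mm round flange. Turns with the bushing, whose cross-hole runs along this y, square to the tab's broad faces: lined up, the broad faces look toward the block's two holes.
- long_pin: pin to use: steel shank, 12 mm diameter, 85 mm long, last 12 mm tapered to 5 mm; black handle in line with it, 16 mm wide, 20 high, 70 long. Origin on the axis at the shoulder between them; +y to the tip, handle from y = 0 to -70 mm, z up. Lies loose and level in its rest, axis 45 mm above the bench; 0.10 to 0.16 kg. Beyond 26 mm from the shoulder the handle is free all round.
- seat (a point): point on the long pin's axis, 30 mm from the shoulder toward the tip; it lies at the middle of the block when the pin is fully home.
- short_pin: the like pin with a shank only 50 mm long, in the other, equal rest; leave it there. Same origin and axes, axis 45 mm above the bench.
- rest_a: aluminium rest that holds the long pin: 50 x 85 mm foot, two notched posts up to 46 mm high, holding the handle's first 26 mm loosely and the shank farther on; the pin lifts straight up. Fixed. Origin on the bench below the pin's shoulder (within 4 mm), y along the pin.
- rest_b: the equal rest that holds the short pin; origin and axes likewise. The two rests change places from one start to another.
- coupon: flat copper dog-bone test piece, 110 x 24 x 4 mm, lying loose; origin at its underside centre; bystander
- wrench: open-ended wrench 170 mm long lying flat; bystander
- jaw: dark steel wedge jaw, 50 x 60 x 42 mm, ribbed on top; bystander, origin at its underside centre
- jar: closed jar, 60 mm across and 85 mm tall; bystander, origin at its underside centre
- weight: turned steel weight with a knob, 54 mm across and 72 mm tall; bystander, origin at its underside centre
- caliper: digital caliper 190 mm long, lying flat, 13 mm high; bystander
Not all that is in view belongs to the job. Leave any red or turquoise look-alike of the long_pin alone.

How it is judged:
By the outcome, as a careful person would: the job done as asked, in the order asked, and still so for the second after the job is handed in, with the robot touching nothing.
It also fails if it takes over 58 s, if anything falls off the work surface, if the arm or the gripper's body presses on something with over 40 N, if the wrist force passes 120 N, or if a joint passes its speed limit or range.

### The arm

A 7-joint arm with a two-finger parallel gripper is mounted at the origin on the work surface. World frame = base frame: x ahead of the robot, y to its left, z up, the work surface at z = 0. Lengths are in m, angles in rad, forces in N, time in s.
With the tool pointing down it reaches from about 0.425 to 0.825 m from the base axis. Payload 3.6 kg.
Tool frame: the origin (TCP) lies midway between the tips of the shut fingers; the grasp point (between the pads) lies 19 mm behind it; z points along the fingers, y is the direction in which the jaws open and shut (so a half turn about z gives the same grasp; the last joint's range is limited). The gripper opens to 93 mm and grips with 3 to 60 N. Pads are 15 mm wide; open, the fingers measure 128 mm over their backs; the gripper's body (75 mm by 188 mm) begins 65 mm behind the grasp point.
Start: joints at [-0.026, 0.615, -0.013, 1.423, 0.008, 1.103, -0.04], TCP at [0.65, 0, 0.219] pointing down, gripper open.
Joint ranges: [-3.12, 3.12], [-0.3, 2.06], [-1.34, 1.32], [0.26, 2.42], [-1.36, 4.5], [0.01, 1.98], [-2.84, 2.84]. Speed limits (rad/s): [2.79, 2.79, 3.14, 3.14, 3.14, 3.14, 3.14].

### API

Orientations are given as [roll, pitch, yaw] about the fixed x, y, z axes, in that order (R = Rz(yaw) Ry(pitch) Rx(roll)).
In Python, from workcell import bot gives the robot as it stands.
- The arm moves only by the tool step_arm, never from a script. Its argument "increments" is a list of rows, each an object with "slide": the shift along the tool's x, y, z normalised to -1 to 1, where 1 is 200 mm, a list of three; "rotation": the turn, a rotation vector about the tool's x, y, z normalised to -1 to 1, where 1 is pi/2 rad, a list of three. A call has 1 to 8 rows; each row is the pose to reach, as a shift and turn from the pose commanded when the call began, along the tool's axes at that moment; what a row does not reach only later rows make up. A row lasts 1/8 s, in which the tool goes at most 62.5 mm and 10.7 degrees, less where a joint would pass 70% of its speed; a pose out of reach is approached as far as the arm can. A call with a number of a shift or a turn outside -1 to 1 is refused whole. A call with a gripper value outside its range is refused whole. "hand" is the opening, from 0 (shut) to 1 (fully open), set as the call begins (left out, the last holds). The fingers move at their own pace and stop on an object; "newtons" is the grip in N (left out, the last holds). Time passes only in rows, so rows that repeat a pose let the fingers close. It gives the time, the measured TCP pose, the force and the opening at its end, in the units of the state.
- bot.get_state(): the state, without advancing time (a new reading comes with each control period).
- bot.snapshot(name): name is "scene" or "side" or "wrist"; returns a dict with "image" (384x512x3 uint8, blue, green, red), "K" (3x3 intrinsics, pixels), "view" (4x4, takes a point from world to camera coordinates). Camera axes: x right, y down, z forward; pixel columns grow to the right and rows downward; lengths in m; the calibration is good to about 2 mm. The wrist camera is an equidistant fisheye: a pixel r from the principal point sees the ray r / f radians off the axis. A picture is of the moment at which its call begins. There is no depth.
- bot.hand_in(): hands the job in, once; it reports no verdict.
Trained networks look in the newest picture that a camera, given by its name, has taken for a name from the list of things; names that differ only in an ending like _2 or _b are one class to them, and where a whole thing is asked for, a point or a joint stands for the part that bears it (a point fixed in the world has none). Each returns a list of dicts, best first, with "p" (0 to 1); they miss things now and then, are a little off and sometimes report something else, mostly with a low value. They report only what shows in the picture. A call takes as long as a camera call. They do not tell look-alikes from the thing itself.
- bot.recognise(camera, thing): "box" ([left, top, width, height] in pixels, round what is visible of it).
- bot.landmark_of(camera, thing): "centre" ([column, row] in pixels: a listed point, or the origin of a listed thing).
The state is a dict: "time_s": time; "joints": joint angles; "qvel": joint speeds; "effort": joint torques, N m; "position": TCP position; "orientation": TCP orientation; "ft_force": force on the tool from outside, world axes, zero at the start; "torque": the same for the moment, N m; "opening": finger opening in m.
Only numpy, scipy, OpenCV 4.12 (cv2) and the standard library are available. Lean on these libraries where they do the work, as an engineer would, in place of code of your own. Each camera call takes 0.05 s, during which the arm holds its last target. There are 200 camera calls.

## Working session

There is one attempt and no reset: what is moved stays moved. The work goes in short steps, Python scripts to look and compute and a tool call to move; the robot and the scene stay as the last step left them, time stands still between calls to the robot, and variables do not carry over. Pictures are saved under pics/ and viewed, about 8 in all and at most 12, crops included, and the job is handed in when it is done.

Besides the shell and the picture viewer there is one more tool, called after ">>>" as name([rows], argument=value, ...), one row to a line, values as JSON. step_arm: Moves the arm, as the interface text tells. Scaled input: -1 to 1 covers 200 mm each way for a shift and pi/2 rad each way for a turn. Its arguments: {"type":"object","properties":{"increments":{"type":"array","items":{"type":"object","properties":{"slide":{"type":"array","items":{"type":"number","minimum":-1,"maximum":1}},"rotation":{"type":"array","items":{"type":"number","minimum":-1,"maximum":1}}}}},"hand":{"type":"number"},"newtons":{"type":"number"}},"required":["increments"]}

```bash
mkdir -p pics; ls; cat > h.py <<'E'
import numpy as np, cv2
from workcell import bot
from scipy.spatial.transform import Rotation as R
def ray(s,px):
    K=s["K"];V=s["view"];fx,fy,cx,cy=K[0,0],K[1,1],K[0,2],K[1,2]
    return K,V
def plane(s,px,z,fish=False):
    K=np.array(s["K"]);V=np.array(s["view"])
    u=(px[0]-K[0,2])/K[0,0];v=(px[1]-K[1,2])/K[1,1]
    if fish:
        r=np.hypot(u,v);d=np.array([u/r*np.sin(r),v/r*np.sin(r),np.cos(r)])
    else: d=np.array([u,v,1.])
    Rm=V[:3,:3];c=-Rm.T@V[:3,3];d=Rm.T@d
    return c+d*(z-c[2])/d[2]
def proj(s,P,fish=False):
    K=np.array(s["K"]);V=np.array(s["view"]);p=V[:3,:3]@np.array(P)+V[:3,3]
    if fish:
        r=np.hypot(p[0],p[1]);t=np.arctan2(r,p[2]);q=p[:2]/r*t
    else:q=p[:2]/p[2]
    return q*[K[0,0],K[1,1]]+[K[0,2],K[1,2]]
E
python3 - <<'E'
from h import *
Z={"block":0,"cross":.058,"tab":.105,"long_pin":.045,"short_pin":.045,"seat":.045,"rest_a":0,"coupon":0,"wrench":0,"jaw":0,"jar":0,"weight":0,"caliper":0}
for c in ["scene","side","wrist"]:
    s=bot.snapshot(c);cv2.imwrite(f"pics/{c}0.png",s["image"])
    V=s["view"];print(c,"campos",(-V[:3,:3].T@V[:3,3]).round(3))
    for t,z in Z.items():
        print(t,[(round(d["p"],2),np.round(d["centre"]).tolist(),plane(s,d["centre"],z,c=="wrist")[:2].round(3).tolist()) for d in bot.landmark_of(c,t)[:4]])
print(bot.get_state())
a=[cv2.imread(f"pics/{c}0.png") for c in ["scene","side"]]
E
```

```text
pics
scene campos [1.173 0.186 1.291]
block [(0.67, [290.0, 213.0], [0.534, 0.129])]
cross [(0.69, [291.0, 203.0], [0.526, 0.128])]
tab [(0.57, [293.0, 197.0], [0.527, 0.13])]
long_pin [(0.65, [126.0, 230.0], [0.758, -0.373]), (0.64, [174.0, 196.0], [0.597, -0.265]), (0.58, [181.0, 126.0], [0.311, -0.347]), (0.48, [142.0, 173.0], [0.541, -0.406])]
short_pin [(0.48, [187.0, 159.0], [0.443, -0.275])]
seat [(0.77, [131.0, 224.0], [0.735, -0.366]), (0.72, [183.0, 198.0], [0.596, -0.232]), (0.72, [137.0, 182.0], [0.58, -0.412]), (0.64, [190.0, 125.0], [0.296, -0.314])]
rest_a [(0.8, [180.0, 199.0], [0.582, -0.257]), (0.63, [189.0, 160.0], [0.42, -0.282])]
coupon []
wrench [(0.56, [195.0, 253.0], [0.758, -0.139])]
jaw [(0.6, [257.0, 262.0], [0.737, 0.065])]
jar [(0.82, [338.0, 267.0], [0.682, 0.324])]
weight [(0.54, [348.0, 180.0], [0.35, 0.303]), (0.24, [185.0, 158.0], [0.413, -0.3])]
caliper [(0.98, [374.0, 236.0], [0.543, 0.421])]
side campos [ 0.228 -1.039  1.028]
block [(0.63, [229.0, 193.0], [0.519, 0.119])]
cross [(0.57, [232.0, 178.0], [0.534, 0.122])]
tab [(0.67, [328.0, 225.0], [
[... 1778 characters left out ...]
, 'joints': array([-0.0265172 ,  0.61487255, -0.01258477,  1.42344962,  0.00807986,
        1.10342228, -0.04035918]), 'qvel': array([-1.78928756e-03, -9.33790847e-05, -5.05408547e-04,  2.06787750e-03,
       -7.80326720e-04,  2.04023906e-04, -9.33137592e-04]), 'effort': array([-5.69329477e-04, -4.58810270e+01,  2.09133555e-01, -1.66028953e+01,
       -6.10309211e-02,  1.32994392e-02,  3.71447572e-05]), 'position': array([6.49940331e-01, 3.14007329e-05, 2.18641602e-01]), 'orientation': array([-3.14148968e+00, -4.23852980e-05,  1.57087549e+00]), 'ft_force': array([-1.09815307,  0.36892242,  0.01783815]), 'torque': array([-0.00600361,  0.05505121, -0.0171553 ]), 'opening': 0.09285786227765365}
```

```bash
python3 - <<'E'
import cv2,numpy as np
a=cv2.imread("pics/scene0.png");b=cv2.imread("pics/side0.png");w=cv2.imread("pics/wrist0.png")
r=lambda i,x,y,W,H:cv2.resize(i[y:y+H,x:x+W],(400,300),interpolation=cv2.INTER_CUBIC)
cv2.imwrite("pics/c1.png",np.vstack([np.hstack([r(a,100,100,160,120),r(b,200,230,160,120)]),np.hstack([r(w,90,280,160,104),r(w,90,10,160,120)])]))
E
```

```text
(no output)
```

View pics/scene0.png

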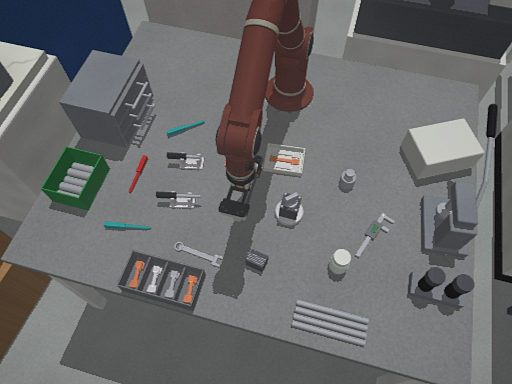

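View pics/c1.png

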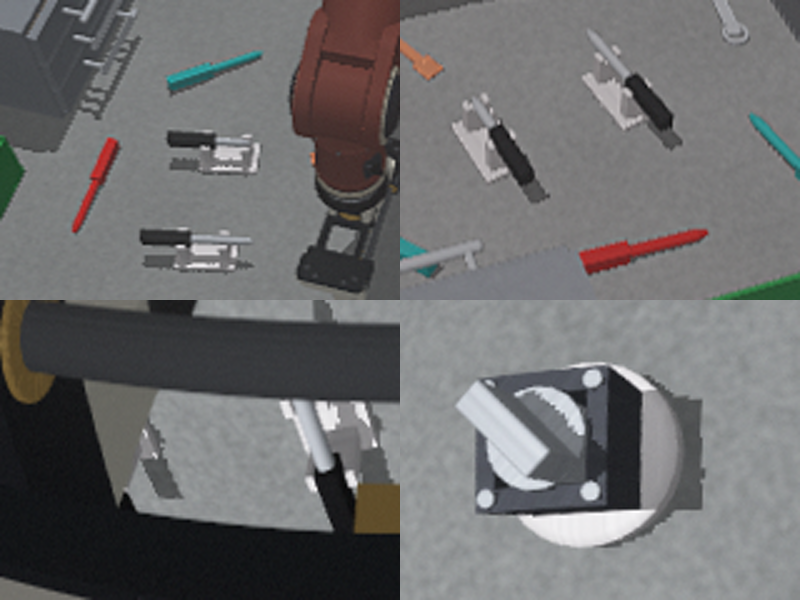

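The candidates for the pin, in scene pixels:
- (174,196): black handle with a long shank reaching well past its rest. This fits the long_pin.
- (187,159): black handle with a short shank, so this is the short_pin.
- (126,230) and (181,126): turquoise look-alikes.
- (140,173): red look-alike.

The enlarged crop confirms the first one. Next I need the block's yaw and its hole side.

```bash
python3 - <<'E'
import cv2,numpy as np
a=cv2.imread("pics/scene0.png");b=cv2.imread("pics/side0.png");w=cv2.imread("pics/wrist0.png")
r=lambda i,x,y,W,H:cv2.resize(i[y:y+H,x:x+W],(400,300),interpolation=cv2.INTER_CUBIC)
cv2.imwrite("pics/c2.png",np.vstack([np.hstack([r(a,260,175,64,48),r(b,200,150,64,48)]),np.hstack([r(w,110,30,80,60),r(b,240,225,80,60)])]))
E
```

```text
(no output)
```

View pics/c2.png

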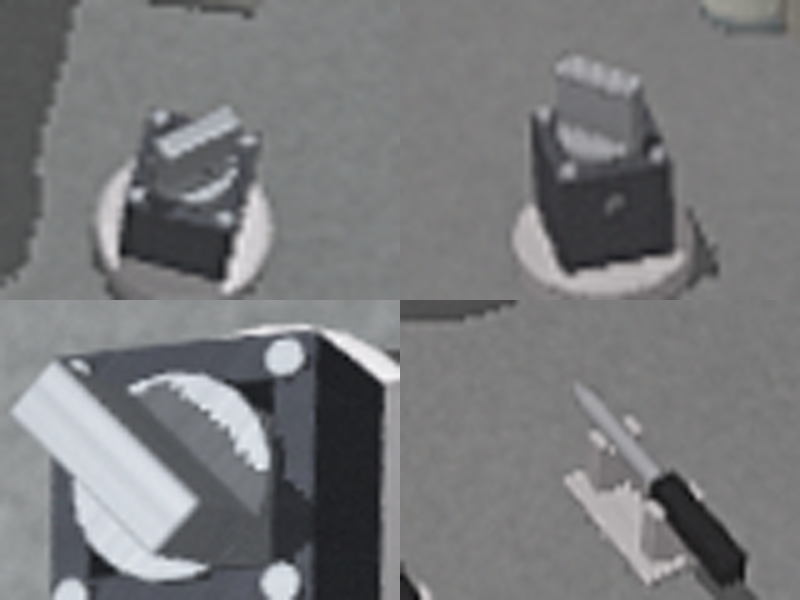

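```bash
python3 - <<'E'
from h import *
s=bot.snapshot("wrist")
f=lambda L,z:np.array([plane(s,p,z,True)[:2] for p in L])
B=f([(172.8,36.8),(172.8,93.2),(120,96),(121.2,41.2)],.082)
T=f([(121,42),(150,70),(141.6,80),(112.4,52)],.123)
for n,Q in (("blk",B),("tab",T)):
    d=np.roll(Q,-1,0)-Q
    print(n,Q.round(4).tolist(),Q.mean(0).round(4),"len",np.hypot(*d.T).round(4),"ang",np.degrees(np.arctan2(d[:,1],d[:,0])).round(1))
print(f([(167,41),(166,86),(124,90)],.082))
E
```

```text
blk [[0.5653, 0.1534], [0.5651, 0.0936], [0.5049, 0.0953], [0.5067, 0.1557]] [0.5355 0.1245] len [0.0598 0.0603 0.0605 0.0587] ang [-90.1 178.4  88.3  -2.3]
tab [[0.526, 0.1447], [0.5555, 0.1145], [0.5471, 0.106], [0.517, 0.1362]] [0.5364 0.1253] len [0.0421 0.0119 0.0426 0.0124] ang [ -45.7 -134.5  134.9   43.3]
[[0.5590896  0.14937685]
 [0.5579291  0.10154762]
 [0.50992557 0.10133239]]
```

>>> step_arm([
  {"slide": [0.16,-0.14,0.08],"rotation": [0,0,-0.1]},
  {"slide": [0.32,-0.28,0.17],"rotation": [0,0,-0.2]},
  {"slide": [0.48,-0.43,0.25],"rotation": [0,0,-0.3]},
  {"slide": [0.625,-0.57,0.345],"rotation": [0,0,-0.4]},
  {"slide": [0.625,-0.57,0.345],"rotation": [0,0,-0.5]},
  {"slide": [0.625,-0.57,0.345],"rotation": [0,0,-0.5]},
  {"slide": [0.625,-0.57,0.345],"rotation": [0,0,-0.5]},
], hand=0.6)

```text
time_s: 3.02
position: [0.5367, 0.1244, 0.1499]
orientation: [3.141, 0.001, 2.353]
ft_force: [-0.7, -0.2, 0.1]
opening: 0.0558
```

```bash
python3 - <<'E'
from h import *
st=bot.get_state();print(st["position"],st["orientation"],st["time_s"],st["joints"])
s=bot.snapshot("wrist");cv2.imwrite("pics/w1.png",s["image"])
cv2.imwrite("pics/w1v.png",cv2.resize(s["image"],(800,600),interpolation=cv2.INTER_CUBIC))
for t,z in (("tab",.105),("cross",.058)): print(t,[(d["centre"],plane(s,d["centre"],z,True)) for d in bot.landmark_of("wrist",t)[:2]])
E
```

```text
[0.53673078 0.12438414 0.14993012] [3.14091219e+00 7.93194509e-04 2.35255348e+00] 3.025 [-0.11783168  0.54923758 -0.22816429  1.79550011  0.1636539   0.81422101
  0.35564593]
tab [([253.7, 207.1], array([0.53218205, 0.12614021, 0.105     ])), ([448.3, 149.9], array([0.61202224, 0.27276075, 0.105     ]))]
cross [([255.0, 189.4], array([0.53284083, 0.12659484, 0.058     ]))]
```

View pics/w1v.png

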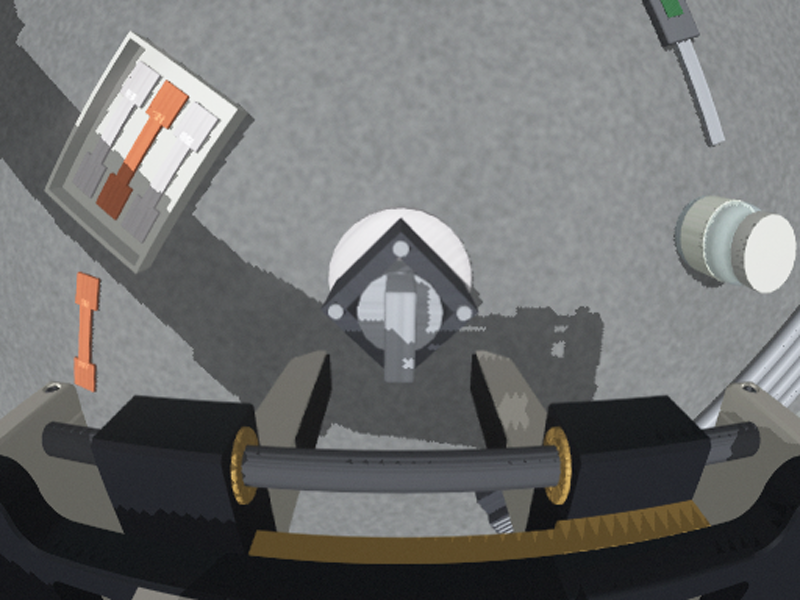

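The wrist view (800x600) shows the tab in line with the jaws at about (400,330). The block's top corners are at (401,219), (323,311) and (478,308).

```bash
python3 - <<'E'
from h import *
s=bot.snapshot("wrist")
k=.64
f=lambda L,z:np.array([plane(s,(p[0]*k,p[1]*k),z,True)[:2] for p in L])
a=lambda v:np.degrees(np.arctan2(v[1],v[0])).round(2)
B=f([(323,311),(401,219),(478,308)],.082);print(B.round(4),"centre",(B[0]+B[2])/2,a(B[2]-B[0]),a(B[1]-B[0]),a(B[2]-B[1]))
S=f([(335,312),(401,248),(464,313)],.084);print(S.round(4),"centre",(S[0]+S[2])/2,a(S[2]-S[0]),a(S[1]-S[0]),a(S[2]-S[1]))
T=f([(387,290),(414,290),(413,382),(386,382)],.123);print(T.round(4),T.mean(0),a(T[2]-T[1]),a(T[3]-T[0]))
g=cv2.cvtColor(cv2.resize(s["image"][120:260,190:320],None,fx=6,fy=6,interpolation=cv2.INTER_CUBIC),cv2.COLOR_BGR2GRAY)
E
```

```text
[[0.5051 0.0978]
 [0.5002 0.1613]
 [0.5621 0.1569]] centre [0.53360515 0.12732832] 46.03 94.38 -4.07
[[0.5098 0.1026]
 [0.5104 0.1511]
 [0.5582 0.15  ]] centre [0.53395983 0.12629522] 44.4 89.24 -1.29
[[0.5138 0.1391]
 [0.522  0.1472]
 [0.5529 0.1161]
 [0.5441 0.1074]] [0.53322223 0.1274451 ] -45.17 -46.3
```

>>> step_arm([
  {"slide": [0.012,0,0.14]},
  {"slide": [0.012,0,0.28]},
  {"slide": [0.012,0,0.28]},
])

```text
invalid input
```

>>> step_arm([
  {"slide": [0,0,0]},
  {"slide": [0,0,0]},
  {"slide": [0,0,0]},
  {"slide": [0,0,0]},
], hand=0, newtons=15)

```text
invalid input
```

>>> step_arm([
  {"rotation": [0,0,-0.08]},
  {"rotation": [0,0,-0.17]},
  {"rotation": [0,0,-0.25]},
  {"rotation": [0,0,-0.33]},
  {"rotation": [0,0,-0.41]},
  {"rotation": [0,0,-0.491]},
  {"rotation": [0,0,-0.491]},
  {"rotation": [0,0,-0.491]},
])

```text
invalid input
```

```bash
python3 - <<'E'
from h import *
st=bot.get_state();print(st["position"],st["orientation"],st["time_s"],st["joints"],st["torque"])
s=bot.snapshot("wrist");cv2.imwrite("pics/w2.png",s["image"])
cv2.imwrite("pics/w2v.png",cv2.resize(s["image"][100:300,130:390],(780,600),interpolation=cv2.INTER_CUBIC))
E
```

```text
[0.53633459 0.12464574 0.14979182] [3.14135567e+00 4.17048068e-04 2.35454726e+00] 3.225 [-0.11800102  0.54927286 -0.22877187  1.79603137  0.16389266  0.81430588
  0.35672533] [ 0.07353292 -0.04526652  0.01223655]
```

View pics/w2v.png

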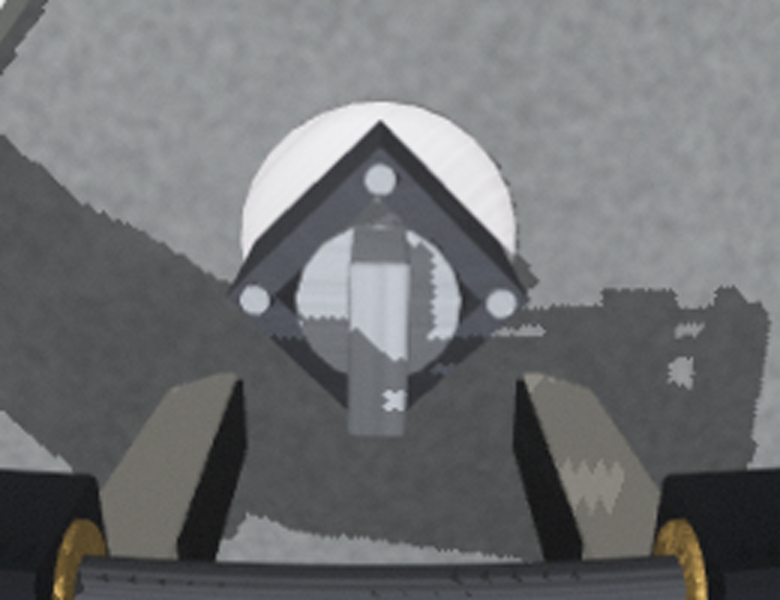

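All three calls were refused because each row needs both fields, so nothing has moved. I'll redo them.

>>> step_arm([
  {"slide": [0.012,0,0.14],"rotation": [0,0,0]},
  {"slide": [0.012,0,0.28],"rotation": [0,0,0]},
  {"slide": [0.012,0,0.28],"rotation": [0,0,0]},
])

```text
time_s: 3.65
position: [0.5328, 0.1261, 0.092]
orientation: [-3.137, -0.002, 2.356]
ft_force: [0.1, 0.5, -0.1]
opening: 0.0557
```

>>> step_arm([
  {"slide": [0,0,0],"rotation": [0,0,0]},
  {"slide": [0,0,0],"rotation": [0,0,0]},
  {"slide": [0,0,0],"rotation": [0,0,0]},
  {"slide": [0,0,0],"rotation": [0,0,0]},
], hand=0, newtons=15)

```text
time_s: 4.15
position: [0.5345, 0.1268, 0.0942]
orientation: [3.141, 0.0, 2.356]
ft_force: [-0.9, -0.5, 0.2]
opening: 0.02
```

>>> step_arm([
  {"slide": [0,0,0],"rotation": [0,0,-0.08]},
  {"slide": [0,0,0],"rotation": [0,0,-0.17]},
  {"slide": [0,0,0],"rotation": [0,0,-0.25]},
  {"slide": [0,0,0],"rotation": [0,0,-0.33]},
  {"slide": [0,0,0],"rotation": [0,0,-0.41]},
  {"slide": [0,0,0],"rotation": [0,0,-0.49]},
  {"slide": [0,0,0],"rotation": [0,0,-0.49]},
  {"slide": [0,0,0],"rotation": [0,0,-0.49]},
])

```text
time_s: 5.15
position: [0.5341, 0.1263, 0.094]
orientation: [-3.141, -0.0, 3.124]
ft_force: [-2.1, -0.6, 3.6]
opening: 0.0141
```

```bash
python3 - <<'E'
from h import *
st=bot.get_state();print(st["position"],st["orientation"],st["time_s"],st["joints"],st["torque"])
s=bot.snapshot("wrist");cv2.imwrite("pics/w3.png",s["image"])
cv2.imwrite("pics/w3v.png",cv2.resize(s["image"][100:300,130:390],(780,600),interpolation=cv2.INTER_CUBIC))
E
```

```text
[0.53405063 0.12632407 0.09399299] [-3.14087151e+00 -3.89970335e-04  3.12373972e+00] 5.15 [ 0.00208064  0.65074029 -0.42804262  1.84835014  0.38909147  0.72644697
  0.90924661] [-0.19432665  0.36281231 -0.01328348]
```

View pics/w3v.png

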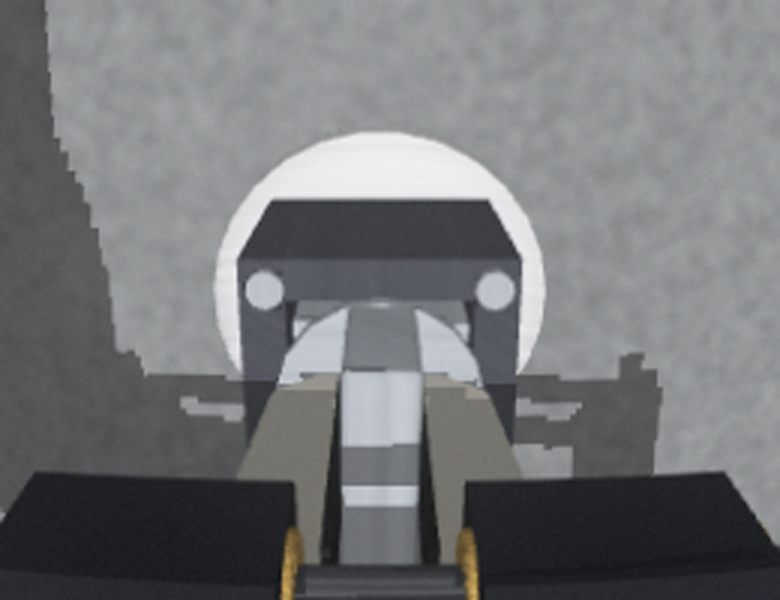

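The block's edges are parallel to the closed jaws (edge from (237,262) to (521,260)), so the bushing is lined up and block yaw is about -1.0°. Next I release, lift, and work out the pin's heading from the earlier pictures.

>>> step_arm([
  {"slide": [0,0,0],"rotation": [0,0,0]},
  {"slide": [0,0,0],"rotation": [0,0,0]},
  {"slide": [0,0,-0.1],"rotation": [0,0,0]},
  {"slide": [0,0,-0.4],"rotation": [0,0,0]},
  {"slide": [0,0,-0.7],"rotation": [0,0,0]},
  {"slide": [0,0,-0.7],"rotation": [0,0,0]},
  {"slide": [0,0,-0.7],"rotation": [0,0,0]},
], hand=0.6)

```text
time_s: 6.08
position: [0.5339, 0.1264, 0.233]
orientation: [-3.141, -0.001, 3.126]
ft_force: [-0.6, 0.7, -0.7]
opening: 0.0558
```

```bash
python3 - <<'E'
from h import *
a=lambda v:np.degrees(np.arctan2(v[1],v[0])).round(2)
for c,L in (("scene",[(156.8,194.8),(176,195.5),(200,196)]),("side",[(313,284),(292,261.4),(275.6,242)])):
    s=bot.snapshot(c);P=np.array([plane(s,p,.045)[:2] for p in L]);print(P.round(4),a(P[2]-P[0]))
s=bot.snapshot("wrist");cv2.imwrite("pics/w4.png",s["image"])
st=bot.get_state();print(st["position"],st["orientation"],st["time_s"])
E
```

```text
[[ 0.6084 -0.3248]
 [ 0.5936 -0.2602]
 [ 0.5738 -0.1801]] 103.48
[[ 0.6179 -0.347 ]
 [ 0.5939 -0.2587]
 [ 0.5759 -0.1774]] 103.9
[0.53331087 0.12622228 0.23178441] [-3.14056221 -0.00370818  3.12597867] 6.225
```

>>> step_arm([
  {"slide": [-0.02,-0.12,0],"rotation": [0,0,0.105]},
  {"slide": [-0.04,-0.25,0],"rotation": [0,0,0.21]},
  {"slide": [-0.06,-0.37,0],"rotation": [0,0,0.315]},
  {"slide": [-0.08,-0.5,0],"rotation": [0,0,0.42]},
  {"slide": [-0.1,-0.62,0],"rotation": [0,0,0.525]},
  {"slide": [-0.12,-0.75,0],"rotation": [0,0,0.63]},
  {"slide": [-0.14,-0.87,0],"rotation": [0,0,0.735]},
  {"slide": [-0.16,-1,0],"rotation": [0,0,0.838]},
])

```text
time_s: 7.22
position: [0.5625, -0.0743, 0.232]
orientation: [-3.139, -0.001, 1.805]
ft_force: [0.3, 0.2, 0.2]
opening: 0.056
```

```bash
cat >> h.py <<'E'
def go(target,yaw=None):
    st=bot.get_state();p,o=st["position"],st["orientation"]
    # nominal downward tool frame
    M=R.from_euler("xyz",o)
    d=M.inv().apply(np.array(target)-p)
    print(st["time_s"],p.round(4),o.round(4),"slide",(d/.2).round(3), "" if yaw is None else ("rot",(M.inv()*R.from_euler("xyz",[np.pi,0,yaw])).as_rotvec()/(np.pi/2)))
E
python3 -c "
from h import *
go([.605,-.306,.16],np.radians(103.7))"
```

```text
7.225 [ 0.5625 -0.0743  0.232 ] [-3.1387e+00 -1.1000e-03  1.8047e+00] slide [-1.177 -0.061  0.359] ('rot', array([-0.00182575, -0.00073229, -0.00331281]))
```

>>> step_arm([
  {"slide": [-0.25,-0.02,0.05],"rotation": [0,0,0]},
  {"slide": [-0.5,-0.04,0.1],"rotation": [0,0,0]},
  {"slide": [-0.75,-0.06,0.15],"rotation": [0,0,0]},
  {"slide": [-1,-0.06,0.2],"rotation": [0,0,0]},
  {"slide": [-1,-0.06,0.2],"rotation": [0,0,0]},
  {"slide": [-1,-0.06,0.2],"rotation": [0,0,0]},
])

```text
time_s: 7.98
position: [0.5984, -0.2697, 0.1921]
orientation: [-3.14, -0.003, 1.81]
ft_force: [0.1, 0.5, 0.6]
opening: 0.0557
```

```bash
python3 - <<'E'
from h import *
s=bot.snapshot("wrist");cv2.imwrite("pics/w5.png",s["image"])
cv2.imwrite("pics/w5v.png",cv2.resize(s["image"][100:,130:390],None,fx=2.1,fy=2.1,interpolation=cv2.INTER_CUBIC))
for c in ("wrist",):
  for t in ("long_pin","seat"): print(t,[(d["centre"],plane(s,d["centre"],.045,True)) for d in bot.landmark_of("wrist",t)[:3]])
go([.605,-.306,.16],np.radians(103.7))
E
```

```text
long_pin [([38.6, 173.6], array([ 0.31724125, -0.32755324,  0.045     ])), ([253.4, 167.6], array([ 0.59228221, -0.25806523,  0.045     ]))]
seat [([257.0, 139.1], array([ 0.58874474, -0.22734739,  0.045     ])), ([33.5, 158.4], array([ 0.30682484, -0.30875162,  0.045     ])), ([200.1, 276.2], array([ 0.55958605, -0.40733109,  0.045     ]))]
8.125 [ 0.5992 -0.2686  0.1937] [ 3.1412e+00 -1.2000e-03  1.8126e+00] slide [-0.188 -0.017  0.168] ('rot', array([ 0.00023727, -0.00079511,  0.00171048]))
```

View pics/w5v.png

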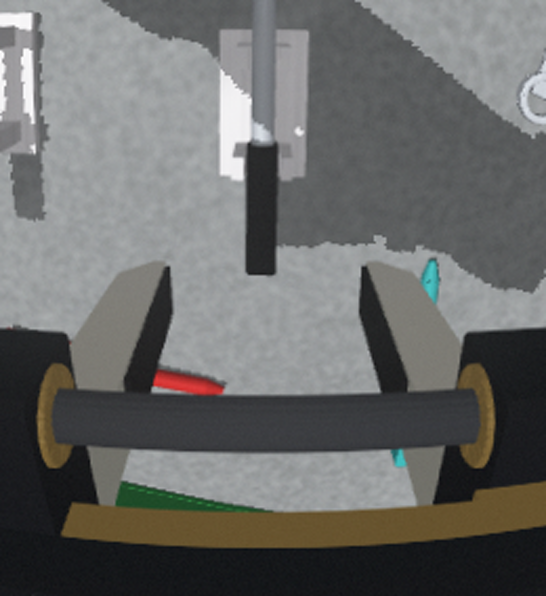

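The pin is upright in the image: shoulder at crop (261,143), handle end at (261,273), shank reaching off the top. Its heading matches the tool's. Next I move over the handle, go down and grip.

>>> step_arm([
  {"slide": [-0.185,-0.018,0.05],"rotation": [0,0,0]},
  {"slide": [-0.185,-0.018,0.3],"rotation": [0,0,0]},
  {"slide": [-0.185,-0.018,0.55],"rotation": [0,0,0]},
  {"slide": [-0.185,-0.018,0.75],"rotation": [0,0,0]},
  {"slide": [-0.185,-0.018,0.83],"rotation": [0,0,0]},
  {"slide": [-0.185,-0.018,0.83],"rotation": [0,0,0]},
])

```text
time_s: 8.88
position: [0.6042, -0.3068, 0.0274]
orientation: [-3.141, -0.001, 1.811]
ft_force: [-0.4, -0.0, 0.8]
opening: 0.0556
```

>>> step_arm([
  {"slide": [0,0,0],"rotation": [0,0,0]},
  {"slide": [0,0,0],"rotation": [0,0,0]},
  {"slide": [0,0,0],"rotation": [0,0,0]},
  {"slide": [0,0,0],"rotation": [0,0,0]},
  {"slide": [0,0,0],"rotation": [0,0,0]},
], hand=0, newtons=30)

```text
time_s: 9.5
position: [0.6043, -0.3078, 0.028]
orientation: [3.141, 0.0, 1.81]
ft_force: [0.2, 0.3, 0.9]
opening: 0.0156
```

>>> step_arm([
  {"slide": [0,0,-0.1],"rotation": [0,0,0]},
  {"slide": [0,0,-0.25],"rotation": [0,0,0]},
  {"slide": [0,0,-0.4],"rotation": [0,0,0]},
  {"slide": [0,0,-0.4],"rotation": [0,0,0]},
  {"slide": [0,0,-0.4],"rotation": [0,0,0]},
])

```text
time_s: 10.12
position: [0.6031, -0.3075, 0.1069]
orientation: [-3.14, -0.001, 1.81]
ft_force: [-0.9, 0.1, -2.4]
opening: 0.016
```

```bash
python3 - <<'E'
from h import *
st=bot.get_state()
for c in ("wrist","side","scene"):
  s=bot.snapshot(c);cv2.imwrite(f"pics/{c}6.png",s["image"])
  for t in ("long_pin","seat"): print(c,t,[(d["centre"],plane(s,d["centre"],st["position"][2]+.019,c=="wrist").round(4)) for d in bot.landmark_of(c,t)[:3]])
s=cv2.imread("pics/wrist6.png");a=cv2.imread("pics/side6.png")
cv2.imwrite("pics/w6v.png",np.hstack([cv2.resize(s[100:300,130:390],(520,400),interpolation=cv2.INTER_CUBIC),cv2.resize(a[180:300,240:324],(280,400),interpolation=cv2.INTER_CUBIC)]))
go([.534,-.045,.1],np.radians(89))
E
```

```text
wrist long_pin [([258.2, 162.4], array([ 0.5921, -0.2575,  0.1259]))]
wrist seat [([260.3, 104.0], array([ 0.5862, -0.2293,  0.1259])), ([444.5, 62.5], array([ 0.6778, -0.1761,  0.1259]))]
side long_pin [([190.6, 326.1], array([ 0.2827, -0.4309,  0.1259])), ([231.3, 176.4], array([0.5115, 0.0483, 0.1259])), ([360.6, 298.0], array([ 0.6748, -0.4746,  0.1259]))]
side seat [([303.6, 327.4], array([ 0.5188, -0.5082,  0.1259])), ([288.2, 234.2], array([ 0.5886, -0.2318,  0.1259])), ([353.5, 285.3], array([ 0.676 , -0.4363,  0.1259]))]
scene long_pin [([181.7, 126.0], array([ 0.3639, -0.3103,  0.1259])), ([141.9, 172.6], array([ 0.58  , -0.3705,  0.1259])), ([172.2, 185.0], array([ 0.598 , -0.2569,  0.1259]))]
scene seat [([178.5, 188.0], array([ 0.6031, -0.2332,  0.1259])), ([131.4, 225.7], array([ 0.7672, -0.3266,  0.1259])), ([192.0, 127.4], array([ 0.3601, -0.2732,  0.1259]))]
10.575 [ 0.6039 -0.3077  0.1072] [-3.1410e+00 -4.0000e-04  1.8096e+00] slide [ 1.359 -0.029  0.037] ('rot', array([-0.00038422, -0.0002208 ,  0.16314464]))
```

View pics/w6v.png

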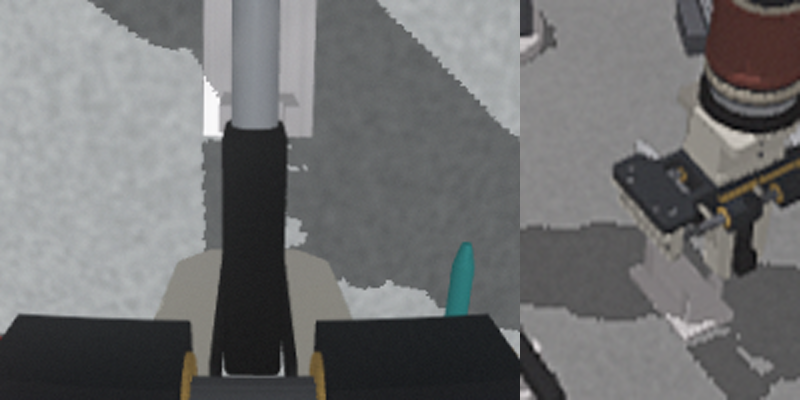

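The wrist view shows the pin gripped by the handle end, clear of the rest and level. Next I travel to the staging point in front of the block's -y hole.

>>> step_arm([
  {"slide": [0.25,0,0],"rotation": [0,0,0.04]},
  {"slide": [0.5,0,0],"rotation": [0,0,0.08]},
  {"slide": [0.75,0,0],"rotation": [0,0,0.12]},
  {"slide": [1,0,0],"rotation": [0,0,0.163]},
  {"slide": [1,0,0],"rotation": [0,0,0.163]},
  {"slide": [1,0,0],"rotation": [0,0,0.163]},
])

```text
time_s: 11.32
position: [0.5571, -0.114, 0.1079]
orientation: [3.141, 0.001, 1.554]
ft_force: [-0.5, 0.3, -0.0]
opening: 0.0161
```

```bash
python3 -c "
from h import *
go([.5314,-.0537,.0405],np.radians(89))"
```

```text
11.325 [ 0.5571 -0.114   0.1079] [3.1409e+00 1.0000e-03 1.5540e+00] slide [ 0.3   -0.134  0.337] ('rot', array([0.00045895, 0.00062569, 0.00039033]))
```

>>> step_arm([
  {"slide": [0.12,-0.06,0.12],"rotation": [0,0,0]},
  {"slide": [0.24,-0.134,0.24],"rotation": [0,0,0]},
  {"slide": [0.3,-0.134,0.335],"rotation": [0,0,0]},
  {"slide": [0.3,-0.134,0.335],"rotation": [0,0,0]},
  {"slide": [0.3,-0.134,0.335],"rotation": [0,0,0]},
])

```text
time_s: 11.95
position: [0.532, -0.0551, 0.0412]
orientation: [3.14, 0.001, 1.551]
ft_force: [-0.2, -0.4, -1.1]
opening: 0.0159
```

```bash
python3 - <<'E'
from h import *
a=cv2.imread
go([.5314,-.0537,.0405],np.radians(89))
O=[]
for c in ("wrist","side"):
  s=bot.snapshot(c);cv2.imwrite(f"pics/{c}7.png",s["image"]);O.append(s["image"])
  for t in ("long_pin","seat","cross"): print(c,t,[(d["centre"],plane(s,d["centre"],.058,c=="wrist").round(4)) for d in bot.landmark_of(c,t)[:2]])
  print(c,"expected hole px",proj(s,[.5340,.0963,.058],c=="wrist"),"tip",proj(s,[.5338,.0813,.058],c=="wrist"))
cv2.imwrite("pics/w7v.png",np.hstack([cv2.resize(O[0][60:240,180:330],(400,480),interpolation=cv2.INTER_CUBIC),cv2.resize(O[1][130:250,190:290],(400,480),interpolation=cv2.INTER_CUBIC)]))
go([.5314,-.0537,.0405],np.radians(89))
E
```

```text
11.95 [ 0.532  -0.0551  0.0412] [3.1399e+00 1.3000e-03 1.5509e+00] slide [ 0.007 -0.003  0.004] ('rot', array([ 0.00108504,  0.00084322, -0.00155231]))
wrist long_pin [([258.0, 160.3], array([ 0.5341, -0.0033,  0.058 ]))]
wrist seat [([258.8, 103.9], array([0.535 , 0.0249, 0.058 ]))]
wrist cross []
wrist expected hole px [253.82952158 -30.40428434] tip [254.0034017   -4.87167183]
side long_pin [([294.3, 328.8], array([ 0.5184, -0.4652,  0.058 ])), ([361.9, 298.9], array([ 0.7103, -0.4355,  0.058 ]))]
side seat [([179.7, 322.2], array([ 0.2643, -0.3667,  0.058 ])), ([350.1, 286.9], array([ 0.6991, -0.393 ,  0.058 ]))]
side cross [([231.7, 176.9], array([0.5334, 0.1273, 0.058 ]))]
side expected hole px [234.51231927 182.6388394 ] tip [235.75698691 185.50890449]
12.35 [ 0.5311 -0.0532  0.041 ] [3.1411e+00 1.0000e-04 1.5532e+00] slide [-0.002  0.001  0.002] ('rot', array([ 3.32105838e-04,  4.04175477e-05, -8.62783922e-05]))
```

View pics/w7v.png

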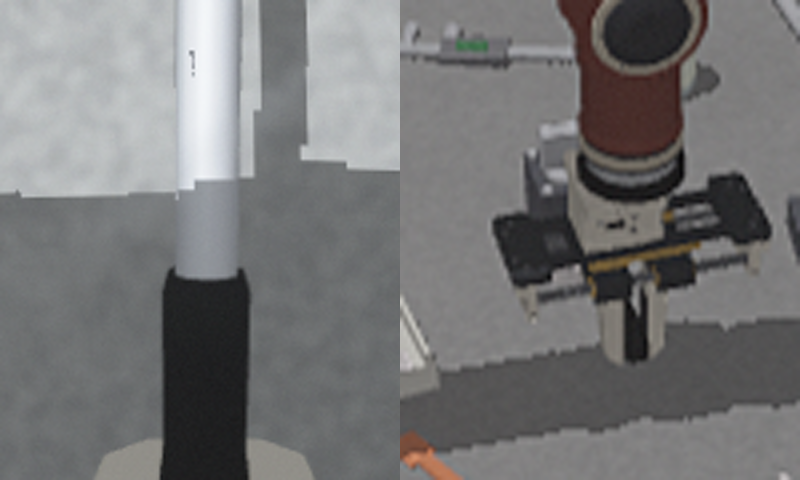

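>>> step_arm([
  {"slide": [0.05,0,0],"rotation": [0,0,0]},
  {"slide": [0.1,0,0],"rotation": [0,0,0]},
  {"slide": [0.15,0,0],"rotation": [0,0,0]},
  {"slide": [0.15,0,0],"rotation": [0,0,0]},
])

```text
time_s: 12.85
position: [0.5315, -0.0211, 0.0406]
orientation: [-3.141, -0.001, 1.556]
ft_force: [1.3, 0.4, -1.7]
opening: 0.0158
```

```bash
python3 -c "
from h import *
st=bot.get_state();print(st['ft_force'],st['torque'])
go([.5331,.0463,.0405],np.radians(89))"
```

```text
[ 1.30158002  0.41084638 -1.68358738] [-0.05763646  0.04161852  0.05481461]
12.85 [ 0.5315 -0.0211  0.0406] [-3.1415e+00 -9.0000e-04  1.5564e+00] slide [0.337 0.003 0.001] ('rot', array([-7.45063558e-05, -5.60674042e-04,  1.94868760e-03]))
```

>>> step_arm([
  {"slide": [0.05,0,0],"rotation": [0,0,0]},
  {"slide": [0.1,0,0],"rotation": [0,0,0]},
  {"slide": [0.1,0,0],"rotation": [0,0,0]},
])

```text
time_s: 13.22
position: [0.5319, -0.0013, 0.0406]
orientation: [3.142, -0.001, 1.556]
ft_force: [0.6, -0.1, -1.7]
opening: 0.0159
```

>>> step_arm([
  {"slide": [0.05,0,0],"rotation": [0,0,0]},
  {"slide": [0.1,0,0],"rotation": [0,0,0]},
  {"slide": [0.15,0,0],"rotation": [0,0,0]},
  {"slide": [0.15,0,0],"rotation": [0,0,0]},
])

```text
time_s: 13.72
position: [0.5323, 0.0287, 0.0406]
orientation: [-3.142, -0.001, 1.556]
ft_force: [-0.4, 0.0, -1.4]
opening: 0.0159
```

```bash
python3 -c "
from h import *
s=bot.snapshot('wrist');cv2.imwrite('pics/w8.png',s['image'])
for t in ('long_pin','tab'): print(t,[(d['p'],d['centre'],plane(s,d['centre'],.058,True).round(4)) for d in bot.landmark_of('wrist',t)[:2]])
cv2.imwrite('pics/w8v.png',cv2.resize(s['image'][0:240,130:390],None,fx=2.4,fy=2.4,interpolation=cv2.INTER_CUBIC))
go([.5331,.0463,.0405],np.radians(89))"
```

```text
long_pin [(0.62, [257.9, 161.2], array([0.5341, 0.0801, 0.058 ]))]
tab [(0.74, [258.5, 51.3], array([0.5352, 0.135 , 0.058 ]))]
13.875 [0.5323 0.0267 0.0406] [-3.1415e+00  4.0000e-04  1.5532e+00] slide [0.098 0.002 0.001] ('rot', array([-2.76472919e-05,  2.84404544e-04, -6.49649832e-05]))
```

View pics/w8v.png

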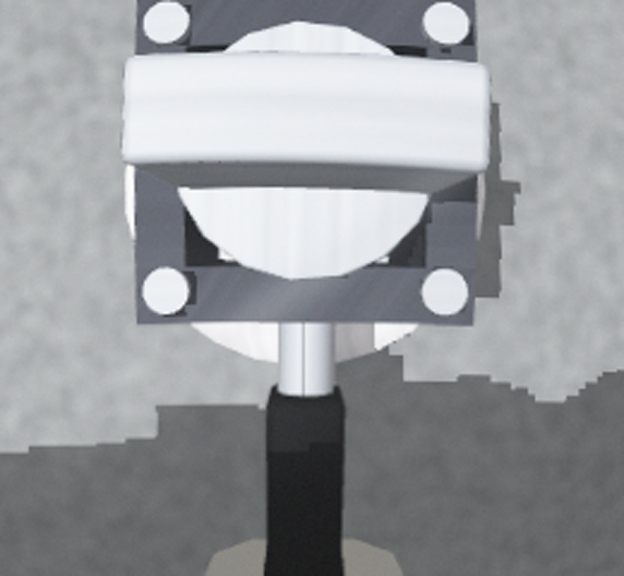

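The wrist view shows the shank entering the block at (306,325), with the shoulder at (305,390) about 18 mm short. Now the last push, in small steps.

>>> step_arm([
  {"slide": [0.03,0,0],"rotation": [0,0,0]},
  {"slide": [0.06,0,0],"rotation": [0,0,0]},
  {"slide": [0.08,0,0],"rotation": [0,0,0]},
  {"slide": [0.08,0,0],"rotation": [0,0,0]},
])

```text
time_s: 14.38
position: [0.5326, 0.0437, 0.0406]
orientation: [-3.142, -0.0, 1.555]
ft_force: [0.8, 0.5, -1.0]
opening: 0.0155
```

>>> step_arm([
  {"slide": [0.01,0,0],"rotation": [0,0,0]},
  {"slide": [0.015,0,0],"rotation": [0,0,0]},
  {"slide": [0.015,0,0],"rotation": [0,0,0]},
])

```text
time_s: 14.75
position: [0.5326, 0.0455, 0.0407]
orientation: [-3.141, 0.001, 1.553]
ft_force: [0.3, -1.4, -1.5]
opening: 0.0155
```

>>> step_arm([
  {"slide": [0.005,0,0],"rotation": [0,0,0]},
  {"slide": [0.01,0,0],"rotation": [0,0,0]},
  {"slide": [0.01,0,0],"rotation": [0,0,0]},
])

```text
time_s: 15.12
position: [0.5326, 0.0455, 0.0407]
orientation: [-3.141, 0.003, 1.552]
ft_force: [-0.2, -5.5, 0.2]
opening: 0.0155
```

>>> step_arm([
  {"slide": [0.005,0,0],"rotation": [0,0,0]},
  {"slide": [0.01,0,0],"rotation": [0,0,0]},
  {"slide": [0.01,0,0],"rotation": [0,0,0]},
])

```text
time_s: 15.5
position: [0.5325, 0.0456, 0.0407]
orientation: [-3.141, 0.005, 1.55]
ft_force: [-0.1, -9.2, -0.4]
opening: 0.0153
```

>>> step_arm([
  {"slide": [-0.01,0,0],"rotation": [0,0,0]},
  {"slide": [-0.01,0,0],"rotation": [0,0,0]},
])

```text
time_s: 15.75
position: [0.5326, 0.0456, 0.0407]
orientation: [-3.141, 0.003, 1.552]
ft_force: [-0.2, -6.7, 0.1]
opening: 0.0158
```

>>> step_arm([
  {"slide": [0,0,0],"rotation": [0,0,0]},
  {"slide": [0,0,0],"rotation": [0,0,0]},
  {"slide": [0,0,0],"rotation": [0,0,0]},
], hand=0.5)

```text
time_s: 16.12
position: [0.5328, 0.0493, 0.0408]
orientation: [3.141, -0.001, 1.555]
ft_force: [-0.2, -0.6, 0.4]
opening: 0.0413
```

>>> step_arm([
  {"slide": [0,0,-0.15],"rotation": [0,0,0]},
  {"slide": [0,0,-0.35],"rotation": [0,0,0]},
  {"slide": [0,0,-0.55],"rotation": [0,0,0]},
  {"slide": [-0.3,0,-0.7],"rotation": [0,0,0]},
  {"slide": [-0.5,0,-0.7],"rotation": [0,0,0]},
  {"slide": [-0.5,0,-0.7],"rotation": [0,0,0]},
])

```text
time_s: 16.88
position: [0.5308, -0.0566, 0.1813]
orientation: [3.14, 0.002, 1.546]
ft_force: [-1.0, 0.3, -0.4]
opening: 0.0463
```

```bash
python3 - <<'E'
from h import *
O=[]
for c in ("wrist","scene","side"):
  s=bot.snapshot(c);O.append(s["image"])
  for t in ("long_pin","seat","cross"): print(c,t,[(round(d["p"],2),d["centre"],plane(s,d["centre"],.058,c=="wrist").round(4)) for d in bot.landmark_of(c,t)[:3]])
rz=lambda i,x,y,w,h:cv2.resize(i[y:y+h,x:x+w],(400,300),interpolation=cv2.INTER_CUBIC)
cv2.imwrite("pics/f.png",np.vstack([np.hstack([rz(O[0],205,90,100,75),rz(O[1],250,170,80,60)]),np.hstack([rz(O[2],190,140,80,60),rz(O[1],100,100,240,180)])]))
st=bot.get_state();print(st["position"],st["time_s"],st["opening"])
E
```

```text
wrist long_pin [(0.69, [255.0, 28.5], array([0.5339, 0.0976, 0.058 ]))]
wrist seat []
wrist cross [(0.83, [253.9, 3.2], array([0.5335, 0.1243, 0.058 ]))]
scene long_pin [(0.7, [183.1, 128.0], array([ 0.3241, -0.3309,  0.058 ])), (0.67, [125.7, 228.6], array([ 0.758 , -0.3703,  0.058 ])), (0.53, [137.7, 171.3], array([ 0.5443, -0.4192,  0.058 ]))]
scene seat [(0.72, [285.0, 208.5], array([0.5502, 0.1125, 0.058 ])), (0.68, [128.9, 224.7], array([ 0.7424, -0.3658,  0.058 ])), (0.54, [176.7, 200.8], array([ 0.6182, -0.2461,  0.058 ]))]
scene cross [(0.92, [292.7, 202.5], array([0.5215, 0.1322, 0.058 ]))]
side long_pin [(0.78, [360.8, 297.4], array([ 0.7098, -0.4306,  0.058 ])), (0.76, [291.3, 329.7], array([ 0.5108, -0.4654,  0.058 ])), (0.76, [187.9, 323.4], array([ 0.2823, -0.3758,  0.058 ]))]
side seat [(0.87, [352.8, 290.1], array([ 0.7011, -0.4042,  0.058 ])), (0.87, [178.1, 319.5], array([ 0.2621, -0.3581,  0.058 ])), (0.83, [303.2, 328.7], array([ 0.5385, -0.4712,  0.058 ]))]
side cross [(0.55, [230.1, 177.4], array([0.5277, 0.1263, 0.058 ]))]
[ 0.5310009  -0.05155719  0.18056717] 17.475 0.04647230209773821
```

View pics/f.png

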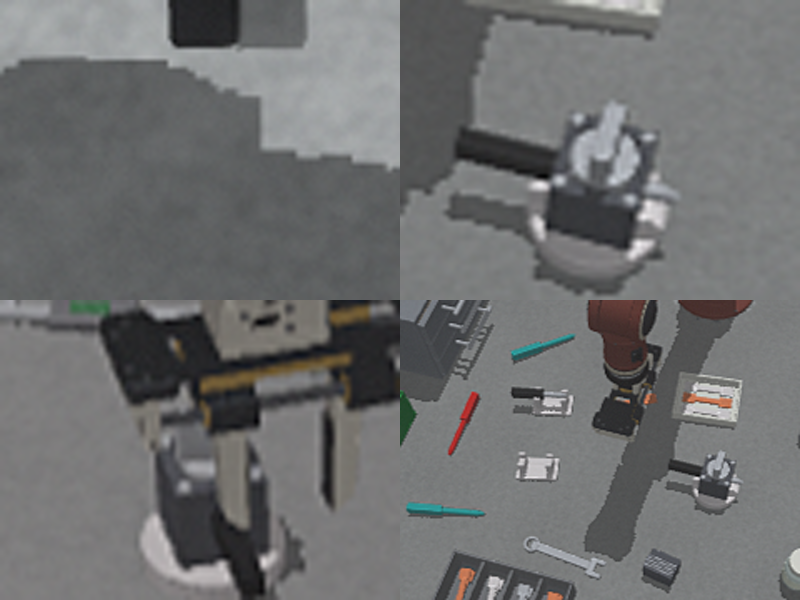

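The pin is through: its tip shows on the far side, the handle is at the block, and the short pin is untouched. One last close look at the shoulder.

```bash
python3 - <<'E'
from h import *
s=bot.snapshot("wrist")
print("handle end y at z=.068:",plane(s,(256,101.3),.068,True),"face row at z=.082",proj(s,[.534,.0963,.082],True))
cv2.imwrite("pics/g.png",cv2.resize(s["image"][0:110,190:320],(780,660))[:600])
E
```

```text
handle end y at z=.068: [0.53232868 0.03091112 0.068     ] face row at z=.082 [256.63205481  28.73878102]
```

View pics/g.png

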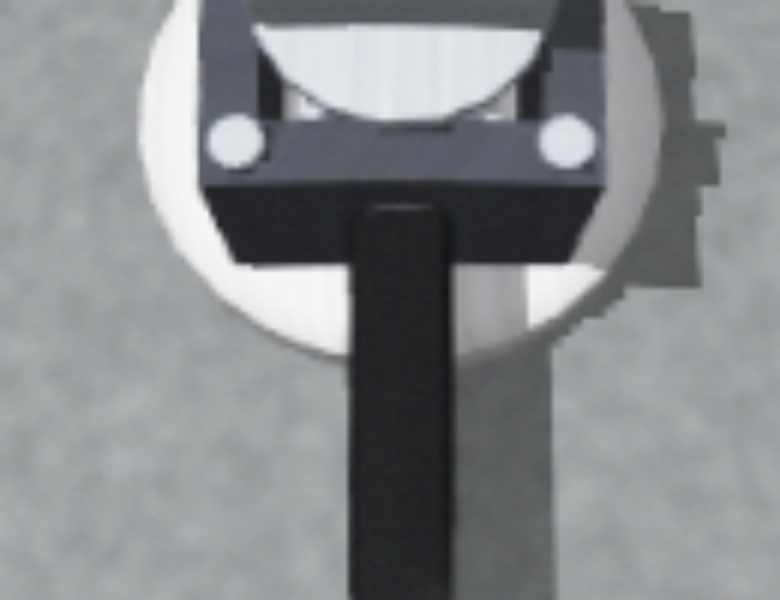

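```bash
python3 - <<'E'
from h import *
s=bot.snapshot("wrist")
y=plane(s,(256,185/6),.082,True)[1]
yb=plane(s,(256,264/6),.020,True)[1]
for z in (.068,.066,.064): print(z,[(proj(s,[.533,v,z],True)[1]*6).round(1) for v in (y,y-.001,y-.002)])
print(y,yb,plane(s,(256,210/6),.068,True)[1],plane(s,(256,210/6),.066,True)[1])
E
```

```text
0.068 [np.float64(206.4), np.float64(212.5), np.float64(218.6)]
0.066 [np.float64(209.3), np.float64(215.4), np.float64(221.5)]
0.064 [np.float64(212.2), np.float64(218.2), np.float64(224.2)]
0.09419775438799223 0.09462931302248809 0.09360377973458676 0.09407570387226678
```

```bash
python3 -c "
from h import *
print(bot.get_state()['time_s'],bot.hand_in())"
```

```text
the job is handed in; nothing more can be done
17.575 None
```

The job is done and handed in at about 17.6 s of the 58 s limit. I turned the bushing about 44° counterclockwise by its tab until it lined up with the block. Then I lifted the long black-handled pin from its rest, passed it through from the block's -y side until it stopped at about 9 N, and let go.

**What the last checks showed:**
- **Pin home:** the handle's shoulder lies against the block face, with a measured gap under about 0.5 mm. The tip shows on the far side.
- **Robot clear:** the gripper is open and away from everything.
- **Other things:** the short pin is in its rest, and the red and turquoise look-alikes and the bystanders in the last picture look unmoved. The caliper, jar and weight were cut off or barely in that picture, and I did not measure any positions again.

**What failed or disagreed:**
- Three move calls were refused because rows lacked a field. Nothing moved, and I sent them again.
- After release, the landmark network put the pin's origin correctly only in the wrist camera. Its top results in the scene and side cameras were the look-alikes.
- Camera position estimates differed by 1 to 2 mm, within the stated calibration.

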